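# Refit the blower's vent cover

## Robot

A 6-joint arm with a two-finger parallel gripper is mounted at the origin on the work surface. World frame = base frame: x ahead of the robot, y to its left, z up, the work surface at z = 0. Lengths are in m, angles in degrees, forces in N, time in s.
With the tool pointing down it reaches from about 0.25 to 0.725 m from the base axis. Payload 9.7 kg.
Tool frame: the origin (TCP) lies at the very end of the fingers, on their centre line; the grasp point (between the pads) lies 19 mm behind it; z points along the fingers, y is the line along which they close (so a half turn about z gives the same grasp; the last joint's range is limited). The gripper opens to 85 mm and grips with 20 to 120 N. Pads are 22 mm wide; open, the fingers measure 114 mm over their backs; the gripper's body (76 mm by 85 mm) begins 54 mm behind the grasp point. The pads swing forward as they close: fully open they stand 13 mm farther back than shut.
Start: joints at [-69.385, 4.979, 10.078, 95.1, 0, 90], TCP at [0.194, -0.515, 0.231] pointing down, gripper open.
Joint ranges: [-179.16, 179.16], [-48.56, 103.87], [-65.8, 70.77], [-126.05, 130.52], [-82.76, 87.17], [-180, 180]. Speed limits (degrees/s): [127.2, 127.2, 147.25, 180, 180, 180].

## Interface

Orientations are given as [roll, pitch, yaw] about the fixed x, y, z axes, in that order (R = Rz(yaw) Ry(pitch) Rx(roll)).
In Python, from workcell import telemetry, optics, workorder gives the robot as it stands.
- The arm moves only by the shell command python3 -m handwheel 'ROWS' [FORCE]. ROWS is JSON, a list of rows, each an object of numbers: "tx", "ty", "tz": the shift along the tool's x, y, z in m; "ax", "ay", "az": the turn, a rotation vector about the tool's x, y, z in degrees; "jaw": the gripper command: -1 is shut, 1 is fully open, values between are in proportion. A call has exactly 10 rows; each row shifts and turns the commanded pose from where the row before left it, along the tool's axes as they then stand; what a row does not reach is not made up. A row lasts 1/8 s, in which the tool goes at most 62.5 mm and 10.7 degrees, less where a joint would pass 70% of its speed; a pose out of reach is approached as far as the arm can. A call is refused whole if a number of a shift passes 0.0625 or a number of a turn 10.7, either way. A call with a gripper value outside its range is refused whole. The fingers move at their own pace and stop on an object; FORCE is the grip in N (left out, the last holds). Time passes only in rows, so rows that do not move let the fingers close, or fill a call up. It gives the time, the measured TCP pose, the force, the opening and the grip force at its end, in the units of the state.
- telemetry.get_obs(): the state, without advancing time (a new reading comes with each control period).
- optics.camera(name): name is "scene" or "top" or "wrist"; returns a dict with "color" (400x640x3 uint8, red, green, blue), "K" (3x3 intrinsics, pixels), "extrinsics" (4x4, takes a point from camera to world coordinates); the wrist camera has in their place "mount" (4x4, takes a point from camera to tool coordinates, whose origin is the TCP and whose axes are the flange's). Camera axes: x right, y down, z forward; pixel columns grow to the right and rows downward; lengths in m; the calibration is good to about 2 mm. A picture is of the moment at which its call begins: read the wrist's pose just before it. There is no depth.
- workorder.job_done(): hands the job in; it is judged then, once.
The state is a dict: "time": time; "q": joint angles; "qd": joint speeds; "joint_efforts": joint torques, N m; "ee_pos": TCP position; "tcp_rot": TCP orientation; "wrist_force": force on the tool from outside, world axes, zero at the start; "torque": the same for the moment, N m; "opening": finger opening in m; "grasp_force": force on a finger pad.
Only numpy, scipy, OpenCV 4.12 (cv2) and the standard library are available. Lean on these libraries where they do the work, as an engineer would, in place of code of your own. Each camera call takes 0.05 s, during which the arm holds its last target. There are 200 camera calls.

## Task

Put the orange vent cover back on the grey bench blower: hook its front lip under the yellow strip into the slot, then pivot it down and press near its rear edge until it snaps flat under the roller catch, down on the red interlock switch. Feel your way and be gentle: the plastic must never be pressed against the blower with more than about 25 N. Let go at the end and leave everything else on the bench where it is.

Things in the scene. Friction and masses are not known exactly. Their poses are not given: they have to be found in the camera images.
- cover_grip (a point): Centre of the finger bar on top of the loose orange vent cover (starts flat on the bench, underside down). Axes: x from the front lip to the rear edge, y across, z up out of the top face. The bar: 36 mm long (x), 14 mm thick (y, pinch it here), 25 mm tall, its centre 21.5 mm above the cover's underside, on the centre line, 8 mm nearer the front than the plate's middle.
- cover_origin (a point): Centre of the underside of the cover's plate (8 mm behind and 21.5 mm below the bar's centre); axes as cover_grip.
- cover_lip (a point): Middle of the tip of the cover's front lip, half-way through its 4 mm thickness: 60 mm ahead of cover_origin, 2 mm above the underside; axes as cover_grip.
- cover_press (a point): Centre of the black thumb pad (20 x 50 mm) on the cover's top near its rear edge: 32 mm behind cover_origin, 9 mm above the underside; axes as cover_grip. Push here to snap the cover in: about 10 to 14 N does it; then the cover sits hard on its seat.
- unit: Grey bench blower, fixed, 190 mm (x) by 140 mm (y), on screw feet that lift it 0 to 12 mm; origin at the centre of its underside. x from its front (slot side, roughly towards the robot) to its rear (catch side), z up. Housing top 49 mm above the origin. In it a white frame round the open bay: its slot, seat and catch sit together up to 8 mm fore or aft and 8 mm above or below nominal.
- unit_home (a point): Nominal place of cover_origin when home, fixed to the housing (true place: up to 8 mm off in x and in z, as the bay frame sits), axes as unit: x = -1.5, z = 50 mm (the seat) there. Home, the cover has 0.5 mm of play forward, 1 mm rearward, 2.5 mm each side, and its top is level with the white rim. Bay: 89 mm wide, slot's end wall 60.5 mm ahead, rear wall 51 mm behind this point.
- unit_slot (a point): Nominal middle of the lower rear edge of the yellow strip roofing the slot (true place as unit_home): strip 56 mm wide, 3.5 mm thick, underside 5.5 mm above the seat. The slot goes 8 mm forward to a wall, its floor 8 mm below the seat: the lip enters nose-down (0.2 to 0.3 rad), the underside on the edge of a 20 mm long ledge, at seat level, that begins 8 mm behind the strip. Axes as unit.
- interlock (a joint): Travel (m) of the small red switch plunger (8 mm across) in the bay, 9 mm ahead of its rear wall: 0 standing 4 mm above the seat, over 0.003 only when the cover is fully down on its seat. Light spring, about 1 N.
- catch (a joint): Travel (m) of the spring roller catch at the bay's rear: 0 sprung out, up to 0.007 pushed back; 650 N/m, 4 N preload. Under 0.002 with the cover snapped in. Steel roller 12 mm across, 32 mm long (y), axis 14 mm above the seat, 4 mm out over the bay, between black cheeks 13 mm taller than the rim. Hooked but not yet snapped in, the cover's rear rests on it, tilted 0.16 rad.
- cam_long: Steel bending cam, a 12 mm thick disc of 40 mm with a 22 mm wide arm; bystander, leave it alone.
- cam_short: Dark steel bending cam, 12 mm thick, with a short arm; bystander, leave it alone.
- wrench: Steel spanner lying on the bench; bystander, leave it alone.
- spray_can: Upright blue can, 52 mm across, 150 mm tall; bystander, leave it alone.
- jar: Upright jar with white cap, 64 mm across, 80 mm tall; bystander, leave it alone.
- yellow_bin: Small yellow open bin, 100 x 140 x 60 mm; bystander, leave it alone.
- screwdriver: Screwdriver lying on the bench; bystander, leave it alone.
- cover: The orange cover, 0.10 to 0.20 kg; frame as cover_origin. A plate 100 mm (x) by 84 mm (y) by 9 mm; from the middle of its front edge a lip 50 mm wide and 4 mm thick sticks out 10 mm, level with the underside. It has black louvres and a black thumb pad on top.
Not all that is in view belongs to the job. Several things look just like the cover: the one meant starts farthest from the robot's base.

How it is judged:
By the outcome, as a careful person would: the job done as asked, in the order asked, and still so for the second after the job is handed in, with the robot touching nothing.
It also fails if it takes over 54 s, if anything falls off the work surface, if the arm or the gripper's body presses on something with over 40 N, if the wrist force passes 120 N, or if a joint passes its speed limit or range.

## Working session

There is one attempt and no reset: what is moved stays moved. The work goes in short steps, Python scripts to look and compute and a shell command to move; the robot and the scene stay as the last step left them, time stands still between calls to the robot, and variables do not carry over. Pictures are saved under pics/ and viewed, at most 10 in all, crops included, and the job is handed in when it is done.

```bash
mkdir -p pics; ls; cat > h.py <<'E'
import numpy as np, cv2
from workcell import telemetry, optics, workorder
from scipy.spatial.transform import Rotation as R
def ray(c,T,u,v):
    d=T[:3,:3]@np.linalg.inv(c["K"])@[u,v,1.]; return T[:3,3],d
def onz(c,T,u,v,z):
    o,d=ray(c,T,u,v); return o+d*(z-o[2])/d[2]
def px(c,T,P):
    p=np.linalg.inv(T)@np.append(P,1); q=c["K"]@p[:3]; return q[:2]/q[2]
def tool():
    s=telemetry.get_obs(); T=np.eye(4); T[:3,:3]=R.from_euler('xyz',s["tcp_rot"],degrees=True).as_matrix(); T[:3,3]=s["ee_pos"]; return s,T
def wristcam():
    s,T=tool(); c=optics.camera("wrist"); return c,T@np.array(c["mount"])
def save(n,im): cv2.imwrite(n,im[:,:,::-1])
E
python3 - <<'E'
from h import *
print(telemetry.get_obs())
for n in("scene","top"):
    c=optics.camera(n); save(f"pics/{n}0.png",c["color"]); print(n,c["K"],c["extrinsics"])
c,T=wristcam(); print(c["K"],c["mount"])
E
```

```text
pics
{'time': 0.0, 'q': array([-6.93860911e+01,  5.01078019e+00,  1.00368745e+01,  9.51011269e+01,
        2.26222373e-04,  8.99999713e+01]), 'qd': array([ 0.084978  ,  0.0595818 , -0.08178747,  0.04726481, -0.028176  ,
       -0.00665114]), 'joint_efforts': array([-8.91180862e-04, -5.20385993e+01,  4.64802468e+01,  1.64211768e-02,
        4.14009332e-05,  1.84738028e-06]), 'ee_pos': array([ 0.19355906, -0.51457302,  0.23060783]), 'tcp_rot': array([-1.79924967e+02, -2.26259801e-04,  2.06139373e+01]), 'wrist_force': array([-0.59343838, -0.80772444, -0.27966448]), 'torque': array([-0.00092707, -0.00363455, -0.0450287 ]), 'grasp_force': 0.0, 'opening': 0.08530861646500627}
scene [[416.07776148   0.         319.18490844]
 [  0.         416.07776148 194.49684099]
 [  0.           0.           1.        ]] [[ 0.41235988  0.66615316 -0.62144935  1.23362126]
 [ 0.91083711 -0.28775662  0.29592548 -0.32032041]
 [ 0.01830553 -0.68806692 -0.72541631  0.84616444]
 [ 0.          0.          0.          1.        ]]
top [[469.08839383   0.         323.56340279]
 [  0.         469.08839383 197.98805076]
 [  0.           0.           1.        ]] [[-0.00474194 -0.98017754  0.19806439  0.26527433]
 [-0.99997028  0.00585206  0.0050199  -0.01969641]
 [-0.00607948 -0.1980347  -0.98017616  1.51435654]
 [ 0.          0.          0.          1.        ]]
[[343.98106453   0.         319.74120988]
 [  0.         343.98106453 201.81281765]
 [  0.           0.           1.        ]] [[-1.32625449e-03 -9.66260009e-01 -2.57565209e-01  6.46191625e-02]
 [ 9.99998974e-01 -1.42096334e-03  1.81573130e-04  3.01896470e-04]
 [-5.41437572e-04 -2.57564704e-01  9.66260902e-01 -1.41821479e-01]
 [ 0.00000000e+00  0.00000000e+00  0.00000000e+00  1.00000000e+00]]
```

View pics/top0.png

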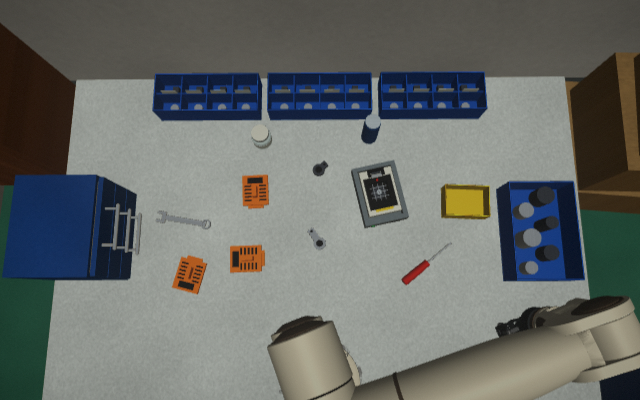

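View pics/scene0.png

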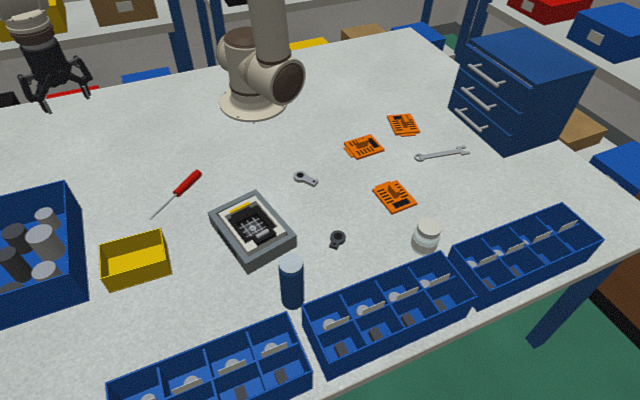

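The top view shows three candidates for the cover, at (256,191), (247,259) and (190,274). The blower is at (380,193). I'll measure how far each candidate is from the base.

```bash
python3 - <<'E'
from h import *
ims={}
for n in("top","scene"):
    c=optics.camera(n); T=np.array(c["extrinsics"]); hsv=cv2.cvtColor(c["color"],cv2.COLOR_RGB2HSV)
    m=cv2.inRange(hsv,(5,150,110),(16,255,255)); m=cv2.morphologyEx(m,cv2.MORPH_CLOSE,np.ones((7,7)))
    for k in cv2.findContours(m,0,2)[0]:
        if cv2.contourArea(k)<250: continue
        # rectify contour onto z=.006
        P=np.array([onz(c,T,*p[0],.009)[:2] for p in k],np.float32)
        r=cv2.minAreaRect(P); print(n,k[:,0].mean(0),cv2.contourArea(k),"rect",r, np.hypot(*r[0]))
    if n=="top":
        save("pics/crop1.png",cv2.resize(np.hstack([c["color"][155:235,220:300],c["color"][155:235,340:420]]),(800,400),interpolation=cv2.INTER_CUBIC))
        for u,v in((352,168),(396,161),(408,217),(361,227)): print(onz(c,T,u,v,.055))
E
```

```text
top [189.44444444 274.84126984] 827.5 rect ((0.32743939757347107, 0.41496217250823975), (0.0851757675409317, 0.10673161596059799), 75.27873992919922) 0.528592625465051
top [255.33333333 257.05555556] 807.0 rect ((0.37455451488494873, 0.23348838090896606), (0.08204176276922226, 0.10894286632537842), 1.8149172067642212) 0.44137048909072946
top [255.61904762 195.33333333] 741.5 rect ((0.5936625003814697, 0.21339859068393707), (0.10865511745214462, 0.08332424610853195), 3.3184449672698975) 0.6308519024819288
[ 0.65795748 -0.10409193  0.055     ]
[ 0.68036357 -0.24620566  0.055     ]
[ 0.49758711 -0.27746189  0.055     ]
[ 0.46672863 -0.1290816   0.055     ]
scene [394.10204082 197.51020408] 792.0 rect ((0.6010432243347168, 0.2096502035856247), (0.10707926005125046, 0.085784912109375), 2.3002514839172363) 0.636558061281268
scene [362.5       147.0952381] 570.0 rect ((0.3806796371936798, 0.22980058193206787), (0.08657490462064743, 0.11168398708105087), 1.934684157371521) 0.4446631237580071
scene [403.5        124.54761905] 474.5 rect ((0.3347990810871124, 0.4099625051021576), (0.08482610434293747, 0.11575661599636078), 74.89056396484375) 0.529301124395567
```

View pics/crop1.png

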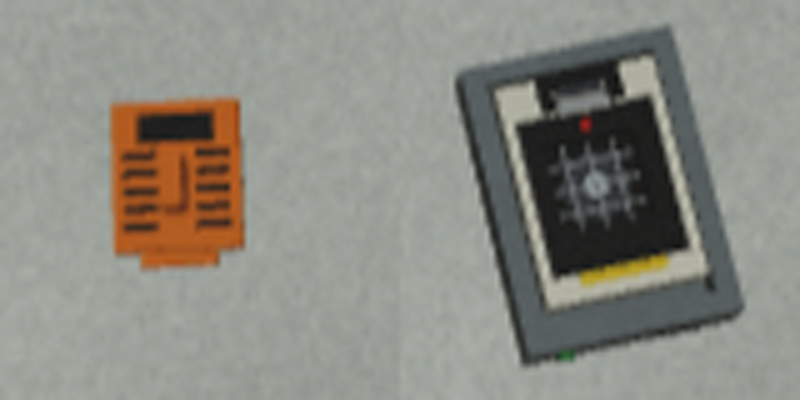

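The cover I want is the one at (256,191). It is farthest at 0.63 m, against 0.53 m and 0.44 m for the others. Its lip points toward the robot and the thumb pad is at the rear. The crop also shows the blower with the yellow strip at the front (robot side) and the catch at the rear, with a yaw of about 9.5°. I'll stop over the blower to measure it.

```bash
python3 -m handwheel '[{"tx":0.0486,"ty":-0.0206,"az":1.1,"jaw":1},{"tx":0.0486,"ty":-0.0206,"az":1.1,"jaw":1},{"tx":0.0486,"ty":-0.0206,"az":1.1,"jaw":1},{"tx":0.0486,"ty":-0.0206,"az":1.1,"jaw":1},{"tx":0.0486,"ty":-0.0206,"az":1.1,"jaw":1},{"tx":0.0486,"ty":-0.0206,"az":1.1,"jaw":1},{"tx":0.0486,"ty":-0.0206,"az":1.1,"jaw":1},{"tx":0.0486,"ty":-0.0206,"az":1.1,"jaw":1},{"tx":0.0486,"ty":-0.0206,"az":1.1,"jaw":1},{"tx":0.0486,"ty":-0.0206,"az":1.1,"jaw":1}]'
python3 - <<'E'
from h import *
c,T=wristcam(); print(telemetry.get_obs()["ee_pos"]); save("pics/w1.png",c["color"]); np.savez("w1.npz",K=c["K"],T=T,color=c["color"])
E
```

```text
[ 0.19361999 -0.51471447  0.23107183]$[0]: bad value
```

View pics/w1.png

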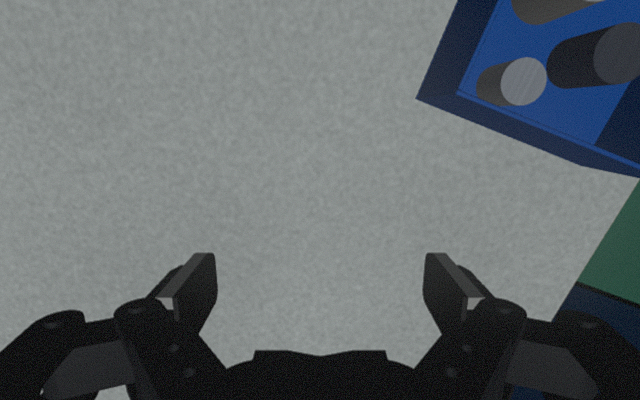

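```bash
python3 -m handwheel '[{"tx":0.0486,"ty":-0.0206,"tz":0,"ax":0,"ay":0,"az":1.1,"jaw":1},{"tx":0.0486,"ty":-0.0206,"tz":0,"ax":0,"ay":0,"az":1.1,"jaw":1},{"tx":0.0486,"ty":-0.0206,"tz":0,"ax":0,"ay":0,"az":1.1,"jaw":1},{"tx":0.0486,"ty":-0.0206,"tz":0,"ax":0,"ay":0,"az":1.1,"jaw":1},{"tx":0.0486,"ty":-0.0206,"tz":0,"ax":0,"ay":0,"az":1.1,"jaw":1},{"tx":0.0486,"ty":-0.0206,"tz":0,"ax":0,"ay":0,"az":1.1,"jaw":1},{"tx":0.0486,"ty":-0.0206,"tz":0,"ax":0,"ay":0,"az":1.1,"jaw":1},{"tx":0.0486,"ty":-0.0206,"tz":0,"ax":0,"ay":0,"az":1.1,"jaw":1},{"tx":0.0486,"ty":-0.0206,"tz":0,"ax":0,"ay":0,"az":1.1,"jaw":1},{"tx":0.0486,"ty":-0.0206,"tz":0,"ax":0,"ay":0,"az":1.1,"jaw":1}]'
python3 - <<'E'
from h import *
c,T=wristcam(); print(telemetry.get_obs()["ee_pos"]); save("pics/w2.png",c["color"]); np.savez("w2.npz",K=c["K"],T=T,color=c["color"])
E
```

```text
time: 1.55
ee_pos: [0.6066, -0.1845, 0.2313]
tcp_rot: [180.0, -0.0, 9.6]
wrist_force: [0.2, -0.0, 0.1]
opening: 0.0854
grasp_force: 0.0
[ 0.61050443 -0.18093008  0.22928879]
```

View pics/w2.png

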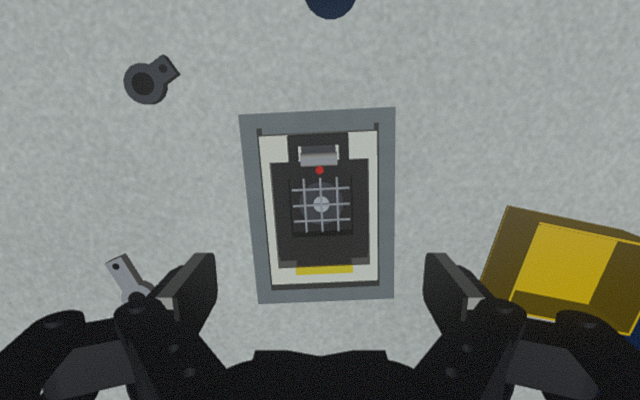

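The wrist view shows the blower with its corners near (240,115), (395,108), (393,298) and (258,303). The yellow strip is at (324,270), the red plunger at (320,170) and the roller at (319,156). Next I'll triangulate these with all the cameras.

```bash
cat > u.py <<'E'
from h import *
from scipy.optimize import least_squares
def feats(c,box=None):
    hsv=cv2.cvtColor(c["color"],cv2.COLOR_RGB2HSV).astype(int); out={}
    H,S,V=hsv[...,0],hsv[...,1],hsv[...,2]
    B=np.zeros(H.shape,bool); x0,y0,x1,y1=box; B[y0:y1,x0:x1]=1
    ym=B&(H>20)&(H<35)&(S>120)&(V>100); rm=B&((H<8)|(H>172))&(S>130)&(V>70)
    wm=B&(S<60)&(V>170)
    for n,m in(("strip",ym),("red",rm)):
        v,u=np.nonzero(m); out[n]=(u.mean(),v.mean(),len(u)); out[n+"_m"]=m
    out["white"]=wm
    return out
def tri(obs):
    f=lambda P:np.concatenate([px(c,T,P)-uv for c,T,uv in obs])
    r=least_squares(f,[.58,-.18,.06]); return r.x,r.fun
E
python3 - <<'E'
from u import *
cw,Tw=wristcam(); V={"w":(cw,Tw,(235,100,400,310))}
for n,b in(("top",(345,155,412,230)),("scene",(205,185,300,275))):
    c=optics.camera(n); V[n]=(c,np.array(c["extrinsics"]),b)
F={k:feats(c,b) for k,(c,T,b) in V.items()}
for k in F: print(k,F[k]["strip"],F[k]["red"])
for n in("strip","red"):
    for ks in(("w","top","scene"),("w","scene"),("w","top"),("top","scene")):
        P,r=tri([(V[k][0],V[k][1],np.array(F[k][n][:2])) for k in ks]); print(n,ks,P.round(4),r.round(1))
# strip rect in wrist
k=cv2.findContours(F["w"]["strip_m"].astype(np.uint8),0,2)[0]; k=max(k,key=cv2.contourArea)
P=np.array([onz(cw,Tw,*p[0],.062)[:2] for p in k],np.float32); print("strip rect",cv2.minAreaRect(P),tool()[0]["ee_pos"])
g=cw["color"]; w=F["w"]["white"].astype(np.uint8)
k=np.vstack([x for x in cv2.findContours(w,0,2)[0] if cv2.contourArea(x)>40])
P=np.array([onz(cw,Tw,*p[0],.062)[:2] for p in k],np.float32); print("white rect",cv2.minAreaRect(P))
hsv=cv2.cvtColor(g,cv2.COLOR_RGB2HSV); print("grey",hsv[200,255],"bench",hsv[200,150],"black",hsv[180,280])
E
```

```text
w (np.float64(327.10430839002265), np.float64(274.4172335600907), 441) (np.float64(322.44444444444446), np.float64(175.0185185185185), 54)
top (np.float64(nan), np.float64(nan), 0) (np.float64(nan), np.float64(nan), 0)
scene (np.float64(239.4558823529412), np.float64(207.16176470588235), 68) (np.float64(nan), np.float64(nan), 0)u.py:10: RuntimeWarning: Mean of empty slice.
  v,u=np.nonzero(m); out[n]=(u.mean(),v.mean(),len(u)); out[n+"_m"]=m
  ret = ret.dtype.type(ret / rcount)
Traceback (most recent call last):
  File "u.py", line 15, in tri
    r=least_squares(f,[.58,-.18,.06]); return r.x,r.fun
ValueError: Residuals are not finite in the initial point.
```

```bash
cat > m.py <<'E'
from u import *
cw,Tw=wristcam(); np.savez("w3.npz",K=cw["K"],T=Tw,color=cw["color"]); V={"w":(cw,Tw,(235,100,400,310))}
for n,b in(("top",(345,155,412,230)),("scene",(205,185,300,275))):
    c=optics.camera(n); np.savez(n+".npz",K=c["K"],T=c["extrinsics"]); c["color"]=cv2.imread(f"pics/{n}0.png")[:,:,::-1].copy(); V[n]=(c,np.array(c["extrinsics"]),b)
F={k:feats(c,b) for k,(c,T,b) in V.items()}
for k in F: print(k,F[k]["strip"],F[k]["red"])
for n in("strip","red"):
    for ks in(("w","top","scene"),("w","scene"),("w","top"),("top","scene")):
        if any(F[k][n][2]==0 for k in ks): continue
        P,r=tri([(V[k][0],V[k][1],np.array(F[k][n][:2])) for k in ks]); print(n,ks,P.round(4),r.round(1))
k=cv2.findContours(F["w"]["strip_m"].astype(np.uint8),0,2)[0]; k=max(k,key=cv2.contourArea)
P=np.array([onz(cw,Tw,*p[0],.062)[:2] for p in k],np.float32); print("strip rect",cv2.minAreaRect(P),tool()[0]["ee_pos"])
w=F["w"]["white"].astype(np.uint8)
k=np.vstack([x for x in cv2.findContours(w,0,2)[0] if cv2.contourArea(x)>40])
P=np.array([onz(cw,Tw,*p[0],.062)[:2] for p in k],np.float32); print("white rect",cv2.minAreaRect(P))
hsv=cv2.cvtColor(cw["color"],cv2.COLOR_RGB2HSV); print("grey",hsv[200,255],"bench",hsv[200,150],"black",hsv[180,280],"white",hsv[145,275])
E
python3 m.py 2>&1 | grep -v Warn
```

```text
v,u=np.nonzero(m); out[n]=(u.mean(),v.mean(),len(u)); out[n+"_m"]=m
  ret = ret.dtype.type(ret / rcount)
w (np.float64(323.3692660550459), np.float64(268.4426605504587), 436) (np.float64(318.7758620689655), np.float64(168.32758620689654), 58)
top (np.float64(384.35555555555555), np.float64(208.48888888888888), 45) (np.float64(376.6), np.float64(179.2), 5)
scene (np.float64(239.3768115942029), np.float64(207.17391304347825), 69) (np.float64(nan), np.float64(nan), 0)
strip ('w', 'top', 'scene') [ 0.5227 -0.2031  0.0642] [-0.  -0.2  0.1  0.3 -0.2 -0.4]
strip ('w', 'scene') [ 0.5213 -0.2032  0.0616] [-0.1 -0.1 -0.3 -0.1]
strip ('w', 'top') [ 0.5233 -0.2029  0.0658] [-0.  -0.   0.1  0. ]
strip ('top', 'scene') [ 0.5237 -0.2029  0.0635] [ 0.  0.  0. -0.]
red ('w', 'top') [ 0.6187 -0.1822  0.0615] [-0.1 -0.   0.3  0. ]
strip rect ((0.5213972330093384, -0.20301592350006104), (0.008237143978476524, 0.055150337517261505), 12.252562522888184) [ 0.60463027 -0.18642768  0.23166696]
white rect ((0.5630311965942383, -0.17455923557281494), (0.17042113840579987, 0.14238415658473969), 12.063384056091309)
grey [ 98  27 112] bench [ 90   5 157] black [68 19 53] white [ 49  11 184]
```

The strip measures 8×55 mm and the strip-to-red distance is 98.2 mm, where 98.5 is expected. That puts the home position at about (0.5775, -0.191), the seat at z≈0.055 and the yaw at about 12.2°. Now I'll move over the cover.

```bash
python3 -m handwheel '[{"tx":0.005,"ty":-0.049,"tz":0,"ax":0,"ay":0,"az":0.9,"jaw":1},{"tx":0.005,"ty":-0.049,"tz":0,"ax":0,"ay":0,"az":0.9,"jaw":1},{"tx":0.005,"ty":-0.049,"tz":0,"ax":0,"ay":0,"az":0.9,"jaw":1},{"tx":0.005,"ty":-0.049,"tz":0,"ax":0,"ay":0,"az":0.9,"jaw":1},{"tx":0.005,"ty":-0.049,"tz":0,"ax":0,"ay":0,"az":0.9,"jaw":1},{"tx":0.005,"ty":-0.049,"tz":0,"ax":0,"ay":0,"az":0.9,"jaw":1},{"tx":0.005,"ty":-0.049,"tz":0,"ax":0,"ay":0,"az":0.9,"jaw":1},{"tx":0.005,"ty":-0.049,"tz":0,"ax":0,"ay":0,"az":0.9,"jaw":1},{"tx":0,"ty":0,"tz":0,"ax":0,"ay":0,"az":0,"jaw":1},{"tx":0,"ty":0,"tz":0,"ax":0,"ay":0,"az":0,"jaw":1}]'
cat > cov.py <<'E'
from h import *
c,T=wristcam(); save("pics/c1.png",c["color"])
hsv=cv2.cvtColor(c["color"],cv2.COLOR_RGB2HSV); m=cv2.inRange(hsv,(4,140,90),(17,255,255)); m=cv2.morphologyEx(m,cv2.MORPH_CLOSE,np.ones((9,9)))
k=max(cv2.findContours(m,0,2)[0],key=cv2.contourArea)
print(cv2.boundingRect(k))
P=np.array([onz(c,T,*p[0],.009)[:2] for p in k],np.float32); print("orange(incl lip)",cv2.minAreaRect(P))
x,y,w,h=cv2.boundingRect(k); V=hsv[...,2].copy(); b=np.zeros_like(m); b[y:y+h,x:x+w]=((V[y:y+h,x:x+w]<75)*255)
for q in cv2.findContours(b,0,2)[0]:
    if cv2.contourArea(q)>150:
        P=np.array([onz(c,T,*p[0],.009)[:2] for p in q],np.float32); print("dark",q[:,0].mean(0),cv2.minAreaRect(P))
print(tool()[0]["ee_pos"],tool()[0]["tcp_rot"])
E
python3 cov.py
```

```text
time: 3.15
ee_pos: [0.6056, 0.1276, 0.2344]
tcp_rot: [-176.5, 0.1, 10.4]
wrist_force: [0.2, 0.2, 1.2]
opening: 0.0856
grasp_force: 0.0
(215, 111, 83, 105)
orange(incl lip) ((0.5956254005432129, 0.2122112214565277), (0.10733844339847565, 0.08347321301698685), 2.761049747467041)
dark [254.         132.60606061] ((0.6313591599464417, 0.21424511075019836), (0.018872100859880447, 0.04890941455960274), 2.5785934925079346)
[0.60556207 0.12740226 0.23446751] [-1.76538836e+02  1.45324328e-01  1.03418712e+01]
```

```bash
python3 - <<'E'
from h import *
s=telemetry.get_obs(); print({k:np.round(v,3) for k,v in s.items()})
E
```

```text
{'time': np.float64(3.2), 'q': array([ 10.288,  15.018,  21.843,  96.973,   3.461, 179.946]), 'qd': array([-0.144, -0.24 , -0.209, -0.097,  0.025, -0.025]), 'joint_efforts': array([ 4.1800e-01, -6.2481e+01,  4.6308e+01,  1.9000e-02,  2.1300e-01,
        1.0000e-03]), 'ee_pos': array([0.606, 0.127, 0.234]), 'tcp_rot': array([-1.76539e+02,  1.45000e-01,  1.03420e+01]), 'wrist_force': array([-0.362, -0.073, -0.221]), 'torque': array([-0.043, -0.012, -0.031]), 'grasp_force': np.float64(0.0), 'opening': np.float64(0.086)}
```

View pics/c1.png

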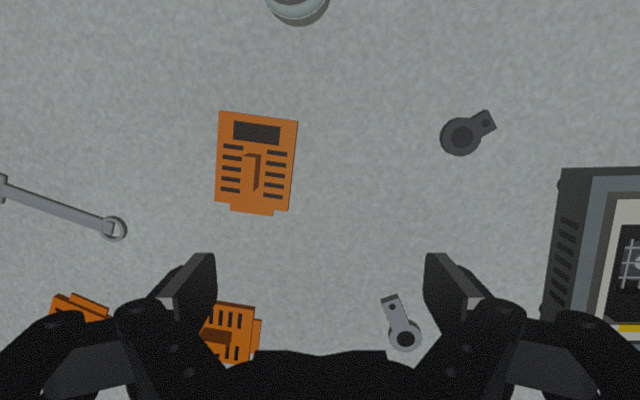

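The wrist joint hit its 180° limit, so I'll use the half-turned grasp, which puts q6 at about 17° here. The picture shows the cover at (255,165) with its pad at (257,133). That gives origin ≈ (0.600, 0.2125), yaw 2.65° and bar centre ≈ (0.592, 0.2124).

```bash
python3 -m handwheel '[{"tx":0,"ty":0,"tz":0,"ax":-3.46,"ay":0,"az":0,"jaw":1},{"tx":0,"ty":0,"tz":0,"ax":0,"ay":0,"az":-10.7,"jaw":1},{"tx":0,"ty":0,"tz":0,"ax":0,"ay":0,"az":-10.7,"jaw":1},{"tx":0,"ty":0,"tz":0,"ax":0,"ay":0,"az":-10.7,"jaw":1},{"tx":0,"ty":0,"tz":0,"ax":0,"ay":0,"az":-10.7,"jaw":1},{"tx":0,"ty":0,"tz":0,"ax":0,"ay":0,"az":-10.7,"jaw":1},{"tx":0,"ty":0,"tz":0,"ax":0,"ay":0,"az":-10.7,"jaw":1},{"tx":0,"ty":0,"tz":0,"ax":0,"ay":0,"az":-10.7,"jaw":1},{"tx":0,"ty":0,"tz":0,"ax":0,"ay":0,"az":-10.7,"jaw":1},{"tx":0,"ty":0,"tz":0,"ax":0,"ay":0,"az":-10.7,"jaw":1}]'
```

```text
time: 4.45
ee_pos: [0.6069, 0.1199, 0.2346]
tcp_rot: [-179.9, -0.3, 107.7]
wrist_force: [-0.0, 0.0, 0.4]
opening: 0.0851
grasp_force: 0.0
```

```bash
python3 -m handwheel '[{"tx":0,"ty":0,"tz":0,"ax":0,"ay":0,"az":-10.7,"jaw":1},{"tx":0,"ty":0,"tz":0,"ax":0,"ay":0,"az":-10.7,"jaw":1},{"tx":0,"ty":0,"tz":0,"ax":0,"ay":0,"az":-10.7,"jaw":1},{"tx":0,"ty":0,"tz":0,"ax":0,"ay":0,"az":-10.7,"jaw":1},{"tx":0,"ty":0,"tz":0,"ax":0,"ay":0,"az":-10.7,"jaw":1},{"tx":0,"ty":0,"tz":0,"ax":0,"ay":0,"az":-10.7,"jaw":1},{"tx":0,"ty":0,"tz":0,"ax":0,"ay":0,"az":-10.7,"jaw":1},{"tx":0.0106,"ty":0.0465,"tz":0,"ax":0,"ay":0,"az":0,"jaw":1},{"tx":0,"ty":0.0465,"tz":0.03,"ax":0,"ay":0,"az":0,"jaw":1},{"tx":0,"ty":0,"tz":0.06,"ax":0,"ay":0,"az":0,"jaw":1}]'
sed -i 's/c1.png/c2.png/' cov.py; python3 cov.py
```

```text
time: 5.7
ee_pos: [0.5933, 0.2162, 0.1464]
tcp_rot: [179.6, 0.1, -177.5]
wrist_force: [1.1, -0.3, -0.7]
opening: 0.085
grasp_force: 0.0
(263, 125, 104, 128)
orange(incl lip) ((0.5941327214241028, 0.21260862052440643), (0.10882259160280228, 0.0830925926566124), 2.6445705890655518)
dark [303.58333333 236.        ] ((0.6310798525810242, 0.21394644677639008), (0.01916643977165222, 0.0486004501581192), 3.3976263999938965)
[0.58839581 0.21326952 0.13395324] [ 179.89058378   -0.82618525 -177.58374454]
```

View pics/c2.png

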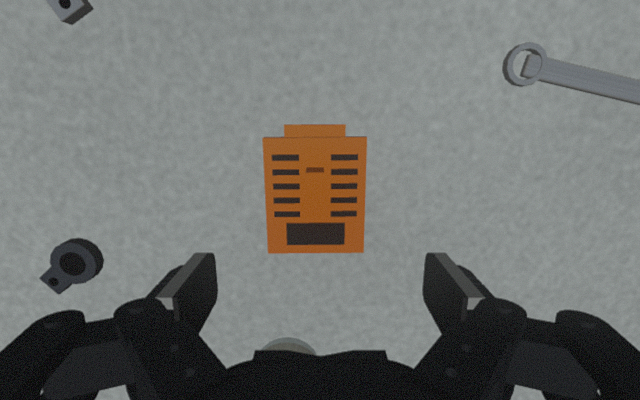

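The cover is centred at (315,190), and the measurement agrees with the last one to within 1 mm. Now I'll descend.

```bash
python3 -m handwheel '[{"tx":0,"ty":0,"tz":0.02,"ax":0,"ay":0,"az":0,"jaw":1},{"tx":0,"ty":0,"tz":0.03,"ax":0,"ay":0,"az":0,"jaw":1},{"tx":0,"ty":0,"tz":0.03,"ax":0,"ay":0,"az":0,"jaw":1},{"tx":0,"ty":0,"tz":0.02,"ax":0,"ay":0,"az":0,"jaw":1},{"tx":0,"ty":0,"tz":0.005,"ax":0,"ay":0,"az":0,"jaw":1},{"tx":0,"ty":0,"tz":0,"ax":0,"ay":0,"az":0,"jaw":1},{"tx":0,"ty":0,"tz":0,"ax":0,"ay":0,"az":0,"jaw":1},{"tx":0,"ty":0,"tz":0,"ax":0,"ay":0,"az":0,"jaw":1},{"tx":0,"ty":0,"tz":0,"ax":0,"ay":0,"az":0,"jaw":1},{"tx":0,"ty":0,"tz":0,"ax":0,"ay":0,"az":0,"jaw":1}]'
```

```text
time: 7.0
ee_pos: [0.5919, 0.2143, 0.0403]
tcp_rot: [179.7, -0.2, -177.6]
wrist_force: [0.0, -0.5, 0.1]
opening: 0.0853
grasp_force: 0.0
```

```bash
python3 -m handwheel '[{"tx":0,"ty":-0.002,"tz":0.01,"ax":0,"ay":0,"az":0,"jaw":1},{"tx":0,"ty":0,"tz":0.01,"ax":0,"ay":0,"az":0,"jaw":1},{"tx":0,"ty":0,"tz":0.007,"ax":0,"ay":0,"az":0,"jaw":1},{"tx":0,"ty":0,"tz":0.001,"ax":0,"ay":0,"az":0,"jaw":1},{"tx":0,"ty":0,"tz":0,"ax":0,"ay":0,"az":0,"jaw":0},{"tx":0,"ty":0,"tz":0,"ax":0,"ay":0,"az":0,"jaw":-0.5},{"tx":0,"ty":0,"tz":0,"ax":0,"ay":0,"az":0,"jaw":-1},{"tx":0,"ty":0,"tz":0,"ax":0,"ay":0,"az":0,"jaw":-1},{"tx":0,"ty":0,"tz":0,"ax":0,"ay":0,"az":0,"jaw":-1},{"tx":0,"ty":0,"tz":0,"ax":0,"ay":0,"az":0,"jaw":-1}]' 60
```

```text
time: 8.25
ee_pos: [0.5921, 0.2125, 0.0125]
tcp_rot: [179.7, -0.1, -177.6]
wrist_force: [-0.2, 0.7, 4.5]
opening: 0.0131
grasp_force: 59.8
```

The bar is gripped, with an opening of 13 mm at 60 N. Next I'll lift the cover and carry it over the blower.

```bash
python3 -m handwheel '[{"tx":0,"ty":0,"tz":-0.04,"ax":0,"ay":0,"az":0,"jaw":-1},{"tx":0,"ty":0,"tz":-0.06,"ax":0,"ay":0,"az":0,"jaw":-1},{"tx":0,"ty":0,"tz":-0.06,"ax":0,"ay":0,"az":0,"jaw":-1},{"tx":0.0084,"ty":-0.057,"tz":0,"ax":0,"ay":0,"az":-1.4,"jaw":-1},{"tx":0.0084,"ty":-0.057,"tz":0,"ax":0,"ay":0,"az":-1.4,"jaw":-1},{"tx":0.0084,"ty":-0.057,"tz":0,"ax":0,"ay":0,"az":-1.4,"jaw":-1},{"tx":0.0084,"ty":-0.057,"tz":0,"ax":0,"ay":0,"az":-1.4,"jaw":-1},{"tx":0.0084,"ty":-0.057,"tz":0,"ax":0,"ay":0,"az":-1.4,"jaw":-1},{"tx":0.0084,"ty":-0.057,"tz":0,"ax":0,"ay":0,"az":-1.4,"jaw":-1},{"tx":0.0084,"ty":-0.057,"tz":0,"ax":0,"ay":0,"az":-1.4,"jaw":-1}]'
cat > plan.py <<'E'
# usage: plan.py tipx tipz tilt(rad): where the TCP must go (home frame mm), and delta in tool axes
from h import *
import sys
HOME=np.array([.5775,-.191,.0555]); YAW=np.radians(12.2)
RC=np.diag([-1,1,-1.]); G=np.array([-.0072,0,.0125])  # tool axes and TCP in cover frame
HR=R.from_euler('z',YAW).as_matrix()
def cover_now():
    s,T=tool(); Rc=T[:3,:3]@RC; return s,T,T[:3,3]-Rc@G,Rc
s,T,o,Rc=cover_now()
tip=HR.T@(o+Rc@[-.06,0,0]-HOME); e=R.from_matrix(HR.T@Rc).as_euler('xyz',degrees=True)
print("tip mm",(tip*1e3).round(1),"cover rpy",e.round(2),"F home",(HR.T@s["wrist_force"]).round(1),"t",s["time"])
if len(sys.argv)>1:
    tx,tz,th=map(float,sys.argv[1:]); Rg=HR@R.from_euler('y',-th).as_matrix()
    p=HOME+HR@np.array([tx/1e3,0,tz/1e3])-Rg@[-.06,0,0]+Rg@G
    print("turn(tool) deg",np.degrees(R.from_matrix(T[:3,:3].T@Rg@RC.T).as_rotvec()).round(2))
    print("shift in current tool axes mm",(T[:3,:3].T@(p-T[:3,3])*1e3).round(1)," in final tool axes",((Rg@RC.T).T@(p-T[:3,3])*1e3).round(1))
E
python3 plan.py -35 30 0.28
```

```text
time: 9.5
ee_pos: [0.579, -0.1929, 0.1695]
tcp_rot: [179.6, -0.2, -167.8]
wrist_force: [0.2, 0.4, -2.6]
opening: 0.0128
grasp_force: 59.1
tip mm [-51.8  -2.  101.7] cover rpy [ 0.37  0.16 -0.01] F home [ 0.3  0.3 -2.6] t 9.5
turn(tool) deg [  0.37 -16.2   -0.06]
shift in current tool axes mm [-11.4   1.8  57.4]  in final tool axes [ 5.1  2.1 58.3]
```

```bash
python3 -m handwheel '[{"tx":0,"ty":0,"tz":0,"ax":0.4,"ay":-5.4,"az":0,"jaw":-1},{"tx":0,"ty":0,"tz":0,"ax":0,"ay":-5.4,"az":0,"jaw":-1},{"tx":0,"ty":0,"tz":0,"ax":0,"ay":-5.4,"az":0,"jaw":-1},{"tx":0.005,"ty":0.002,"tz":0.02,"ax":0,"ay":0,"az":0,"jaw":-1},{"tx":0,"ty":0,"tz":0.02,"ax":0,"ay":0,"az":0,"jaw":-1},{"tx":0,"ty":0,"tz":0.018,"ax":0,"ay":0,"az":0,"jaw":-1},{"tx":0,"ty":0,"tz":0,"ax":0,"ay":0,"az":0,"jaw":-1},{"tx":0,"ty":0,"tz":0,"ax":0,"ay":0,"az":0,"jaw":-1},{"tx":0,"ty":0,"tz":0,"ax":0,"ay":0,"az":0,"jaw":-1},{"tx":0,"ty":0,"tz":0,"ax":0,"ay":0,"az":0,"jaw":-1}]'
python3 - <<'E'
from h import *
c,T=wristcam(); np.savez("w4.npz",K=c["K"],T=T,color=c["color"]); save("pics/w4.png",c["color"])
E
python3 plan.py -46 5 0.28
```

```text
time: 10.75
ee_pos: [0.5903, -0.187, 0.1135]
tcp_rot: [-179.9, 16.1, -167.8]
wrist_force: [-0.3, 0.9, -1.7]
opening: 0.0126
grasp_force: 59.4
tip mm [-34.    1.3  31.2] cover rpy [ -0.08 -16.11  -0.05] F home [ 0.1 -0.6 -2.1] t 10.8
turn(tool) deg [-0.1   0.06 -0.05]
shift in current tool axes mm [18.8 -1.3 21.9]  in final tool axes [18.8 -1.3 21.9]
```

View pics/w4.png

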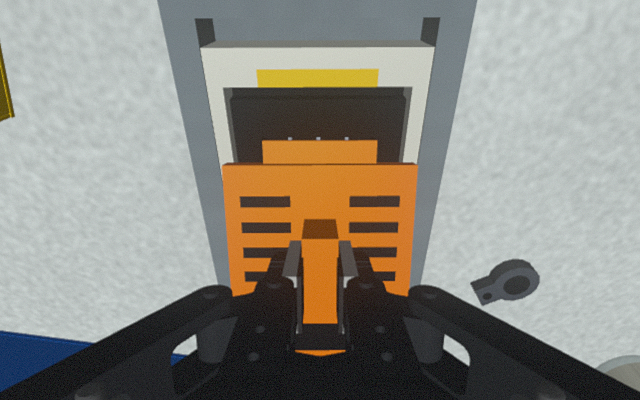

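The view is very clear. The strip's rear edge runs along v≈87 (u 257–379) and the lip tip along v≈140 (u 262–377), and they are laterally aligned. I'll measure strip and lip by triangulation and by their known widths.

```bash
python3 - <<'E'
from u import *
from plan import HOME,HR
L=lambda n:(lambda z:({"K":z["K"],"color":z["color"]},z["T"]))(np.load(n))
c3,T3=L("w3.npz"); c4,T4=L("w4.npz"); c2,T2=L("w2.npz")
f3=feats(c3,(235,100,400,310)); f4=feats(c4,(200,40,440,135)); f2=feats(c2,(235,100,400,310))
st=np.load("top.npz"),np.load("scene.npz")
top=({"K":st[0]["K"]},st[0]["T"]),np.array([384.36,208.49]); sc=({"K":st[1]["K"]},st[1]["T"]),np.array([239.38,207.17])
o3=(c3,T3,np.array(f3["strip"][:2]));o4=(c4,T4,np.array(f4["strip"][:2]));o2=(c2,T2,np.array(f2["strip"][:2]))
def rep(n,P): print(n,P.round(4),"home mm",(HR.T@(P-HOME)*1e3).round(1))
for n,o in(("3,4",[o3,o4]),("2,3,4",[o2,o3,o4]),("all",[o3,o4,(*top[0],top[1]),(*sc[0],sc[1])]),("4,scene,top",[o4,(*top[0],top[1]),(*sc[0],sc[1])])):
    P,r=tri(o); rep(n,P); print(r.round(1))
k=cv2.minAreaRect(np.argwhere(f4["strip_m"])[:,::-1].astype(np.float32)); print("strip px",k, f4["strip"])
w=max(k[1])+1; d=344*56/w; Kinv=np.linalg.inv(c4["K"])
rep("by width",(T4@np.append(Kinv@[k[0][0],k[0][1],1]*d,1))[:3])
# lip
hsv=cv2.cvtColor(c4["color"],cv2.COLOR_RGB2HSV); m=cv2.inRange(hsv,(4,140,90),(17,255,255))
row=[(v,np.flatnonzero(m[v,200:440])+200) for v in range(134,172,3)]
print([(v,r.min(),r.max()) for v,r in row if len(r)])
from plan import o,Rc
P=o+Rc@[-.06,0,.004]; rep("lip top per kinematics",P); print(px(c4,T4,P))
for y in(-.025,.025): print("lip tip corners pred",px(c4,T4,o+Rc@[-.06,y,.004]))
for y in(-.042,.042): print("plate front top pred",px(c4,T4,o+Rc@[-.05,y,.009]))
E
```

```text
tip mm [-34.    1.3  31.2] cover rpy [ -0.08 -16.11  -0.05] F home [ 0.1 -0.6 -2.1] t 10.8
3,4 [ 0.5229 -0.2029  0.0651] home mm [-55.8  -0.1   9.6]
[-0.1  0.  -0.  -0. ]
2,3,4 [ 0.5229 -0.203   0.0652] home mm [-55.9  -0.2   9.7]
[-0.2 -0.  -0.   0.  -0.1 -0. ]
all [ 0.523  -0.2029  0.0647] home mm [-55.8  -0.2   9.2]
[-0.1 -0.3 -0.  -0.   0.1  0.1 -0.1 -0.5]
4,scene,top [ 0.5233 -0.2029  0.0632] home mm [-55.5  -0.1   7.7]
[-0.   0.  -0.   0.1  0.  -0. ]
strip px ((317.5, 78.0), (121.0, 18.0), 0.0) (np.float64(317.8034682080925), np.float64(78.09693196976434), 2249)
by width [  32.7779    5.2899 -164.3633] home mm [  32631.4   -1447.6 -164418.8]
[(140, np.int64(262), np.int64(377)), (143, np.int64(262), np.int64(377)), (146, np.int64(262), np.int64(377)), (149, np.int64(262), np.int64(377)), (152, np.int64(262), np.int64(377)), (155, np.int64(262), np.int64(376)), (158, np.int64(262), np.int64(376)), (161, np.int64(263), np.int64(376)), (164, np.int64(226), np.int64(414)), (167, np.int64(222), np.int64(417)), (170, np.int64(223), np.int64(416))]
lip top per kinematics [ 0.5429 -0.1971  0.0905] home mm [-35.1   1.3  35. ]
[321.02504836 140.38235394]
lip tip corners pred [263.223154   140.44402473]
lip tip corners pred [378.85169811 140.32065674]
plate front top pred [222.47324604 165.24735287]
plate front top pred [419.71808142 165.05499751]u.py:10: RuntimeWarning: Mean of empty slice.
  v,u=np.nonzero(m); out[n]=(u.mean(),v.mean(),len(u)); out[n+"_m"]=m
  ret = ret.dtype.type(ret / rcount)
```

Wrist-only triangulation and the kinematics agree to within about 1 mm. I'm refining HOME by +0.5 mm in x and +0.4 mm in z.

```bash
sed -i 's/^HOME=.*/HOME=np.array([.578,-.1909,.0559]); YAW=np.radians(12.2)/' plan.py; python3 plan.py -46.5 4 0.28
```

```text
tip mm [-34.5   1.3  30.8] cover rpy [ -0.08 -16.11  -0.05] F home [ 0.1 -0.6 -2.1] t 10.8
turn(tool) deg [-0.1   0.06 -0.05]
shift in current tool axes mm [19.  -1.3 22.5]  in final tool axes [19.  -1.3 22.5]
```

```bash
python3 -m handwheel '[{"tx":0.0038,"ty":-0.001,"tz":0.0045,"ax":0,"ay":0,"az":0,"jaw":-1},{"tx":0.0038,"ty":0,"tz":0.0045,"ax":0,"ay":0,"az":0,"jaw":-1},{"tx":0.0038,"ty":0,"tz":0.0045,"ax":0,"ay":0,"az":0,"jaw":-1},{"tx":0.0038,"ty":0,"tz":0.0045,"ax":0,"ay":0,"az":0,"jaw":-1},{"tx":0.0038,"ty":0,"tz":0.0045,"ax":0,"ay":0,"az":0,"jaw":-1},{"tx":0,"ty":0,"tz":0,"ax":0,"ay":0,"az":0,"jaw":-1},{"tx":0,"ty":0,"tz":0,"ax":0,"ay":0,"az":0,"jaw":-1},{"tx":0,"ty":0,"tz":0,"ax":0,"ay":0,"az":0,"jaw":-1},{"tx":0,"ty":0,"tz":0,"ax":0,"ay":0,"az":0,"jaw":-1},{"tx":0,"ty":0,"tz":0,"ax":0,"ay":0,"az":0,"jaw":-1}]'; python3 plan.py -46.5 -0.5 0.28
```

```text
time: 12.05
ee_pos: [0.5786, -0.1903, 0.086]
tcp_rot: [-179.9, 16.1, -167.9]
wrist_force: [-0.0, 0.2, -1.6]
opening: 0.0128
grasp_force: 59.4
tip mm [-46.6   0.4   3.5] cover rpy [ -0.06 -16.08  -0.05] F home [ 0.   0.3 -1.6] t 12.05
turn(tool) deg [-0.07  0.04 -0.05]
shift in current tool axes mm [ 1.  -0.4  3.9]  in final tool axes [ 1.  -0.4  3.9]
```

```bash
python3 -m handwheel '[{"tx":0.00013,"ty":0,"tz":0.0005,"ax":0,"ay":0,"az":0,"jaw":-1},{"tx":0.00013,"ty":0,"tz":0.0005,"ax":0,"ay":0,"az":0,"jaw":-1},{"tx":0.00013,"ty":0,"tz":0.0005,"ax":0,"ay":0,"az":0,"jaw":-1},{"tx":0.00013,"ty":0,"tz":0.0005,"ax":0,"ay":0,"az":0,"jaw":-1},{"tx":0.00013,"ty":0,"tz":0.0005,"ax":0,"ay":0,"az":0,"jaw":-1},{"tx":0.00013,"ty":0,"tz":0.0005,"ax":0,"ay":0,"az":0,"jaw":-1},{"tx":0,"ty":0,"tz":0,"ax":0,"ay":0,"az":0,"jaw":-1},{"tx":0,"ty":0,"tz":0,"ax":0,"ay":0,"az":0,"jaw":-1},{"tx":0,"ty":0,"tz":0,"ax":0,"ay":0,"az":0,"jaw":-1},{"tx":0,"ty":0,"tz":0,"ax":0,"ay":0,"az":0,"jaw":-1}]'; python3 plan.py
```

```text
time: 13.3
ee_pos: [0.5787, -0.1904, 0.0831]
tcp_rot: [-179.9, 16.1, -167.9]
wrist_force: [-1.4, 0.2, 4.6]
opening: 0.0127
grasp_force: 60.2
tip mm [-46.4   0.4   0.6] cover rpy [ -0.07 -16.09  -0.05] F home [-1.4  0.5  4.6] t 13.3
```

I felt the ledge: about 6 N, normal to the underside. The seat is therefore about 1.2 mm higher than estimated. I'll ease off and slide the lip forward along the cover's own plane.

```bash
sed -i 's/.0559\])/.0571])/' plan.py; python3 -m handwheel '[{"tx":0,"ty":0,"tz":-0.0006,"ax":0,"ay":0,"az":0,"jaw":-1},{"tx":0.001,"ty":0,"tz":0,"ax":0,"ay":0,"az":0,"jaw":-1},{"tx":0.0015,"ty":0,"tz":0,"ax":0,"ay":0,"az":0,"jaw":-1},{"tx":0.0015,"ty":0,"tz":0,"ax":0,"ay":0,"az":0,"jaw":-1},{"tx":0.0015,"ty":0,"tz":0,"ax":0,"ay":0,"az":0,"jaw":-1},{"tx":0.0015,"ty":0,"tz":0,"ax":0,"ay":0,"az":0,"jaw":-1},{"tx":0.001,"ty":0,"tz":0,"ax":0,"ay":0,"az":0,"jaw":-1},{"tx":0.001,"ty":0,"tz":0,"ax":0,"ay":0,"az":0,"jaw":-1},{"tx":0,"ty":0,"tz":0,"ax":0,"ay":0,"az":0,"jaw":-1},{"tx":0,"ty":0,"tz":0,"ax":0,"ay":0,"az":0,"jaw":-1}]'; python3 plan.py
```

```text
time: 14.55
ee_pos: [0.5699, -0.1922, 0.0809]
tcp_rot: [-179.9, 16.1, -167.9]
wrist_force: [-0.1, 0.3, 1.0]
opening: 0.0124
grasp_force: 59.7
tip mm [-55.5   0.5  -2.8] cover rpy [ -0.05 -16.06  -0.06] F home [-0.1  0.3  1. ] t 14.55
```

```bash
python3 -m handwheel '[{"tx":0.0006,"ty":0,"tz":0,"ax":0,"ay":0,"az":0,"jaw":-1},{"tx":0.0006,"ty":0,"tz":0,"ax":0,"ay":0,"az":0,"jaw":-1},{"tx":0.0006,"ty":0,"tz":0,"ax":0,"ay":0,"az":0,"jaw":-1},{"tx":0.0006,"ty":0,"tz":0,"ax":0,"ay":0,"az":0,"jaw":-1},{"tx":0.0006,"ty":0,"tz":0,"ax":0,"ay":0,"az":0,"jaw":-1},{"tx":0,"ty":0,"tz":0,"ax":0,"ay":0,"az":0,"jaw":-1},{"tx":0,"ty":0,"tz":0,"ax":0,"ay":0,"az":0,"jaw":-1},{"tx":0,"ty":0,"tz":0,"ax":0,"ay":0,"az":0,"jaw":-1},{"tx":0,"ty":0,"tz":0,"ax":0,"ay":0,"az":0,"jaw":-1},{"tx":0,"ty":0,"tz":0,"ax":0,"ay":0,"az":0,"jaw":-1}]'; python3 plan.py
```

```text
time: 15.8
ee_pos: [0.5671, -0.1928, 0.0801]
tcp_rot: [-179.9, 16.1, -167.9]
wrist_force: [-0.8, -0.7, 1.0]
opening: 0.013
grasp_force: 59.7
tip mm [-58.3   0.5  -3.6] cover rpy [ -0.06 -16.07  -0.06] F home [-0.9 -0.5  1. ] t 15.8
```

```bash
python3 -m handwheel '[{"tx":0.0004,"ty":0,"tz":0,"ax":0,"ay":0,"az":0,"jaw":-1},{"tx":0.0004,"ty":0,"tz":0,"ax":0,"ay":0,"az":0,"jaw":-1},{"tx":0.0004,"ty":0,"tz":0,"ax":0,"ay":0,"az":0,"jaw":-1},{"tx":0.0004,"ty":0,"tz":0,"ax":0,"ay":0,"az":0,"jaw":-1},{"tx":0,"ty":0,"tz":0,"ax":0,"ay":0,"az":0,"jaw":-1},{"tx":0,"ty":0,"tz":0,"ax":0,"ay":0,"az":0,"jaw":-1},{"tx":0,"ty":0,"tz":0,"ax":0,"ay":0,"az":0,"jaw":-1},{"tx":0,"ty":0,"tz":0,"ax":0,"ay":0,"az":0,"jaw":-1}
,{"tx":0,"ty":0,"tz":0,"ax":0,"ay":0,"az":0,"jaw":-1},{"tx":0,"ty":0,"tz":0,"ax":0,"ay":0,"az":0,"jaw":-1}]'; python3 plan.py
```

```text
time: 17.05
ee_pos: [0.5657, -0.1931, 0.0797]
tcp_rot: [-179.9, 16.1, -167.9]
wrist_force: [1.6, -1.1, 1.3]
opening: 0.0129
grasp_force: 59.6
tip mm [-59.8   0.5  -4. ] cover rpy [ -0.06 -16.08  -0.05] F home [ 1.3 -1.4  1.3] t 17.05
```

Light contact at the slot's end, about 2 N: the lip is home in the slot. Next I'll pivot the cover down to about 0.17 rad, just short of the roller.

```bash
python3 plan.py -59.3 -2.3 0.17
```

```text
tip mm [-59.8   0.5  -4. ] cover rpy [ -0.06 -16.08  -0.05] F home [ 1.3 -1.4  1.3] t 17.05
turn(tool) deg [-0.07  6.34 -0.05]
shift in current tool axes mm [-2.  -0.4  4.4]  in final tool axes [-2.5 -0.5  4.1]
```

```bash
python3 -m handwheel '[{"tx":-0.0005,"ty":0,"tz":0,"ax":0,"ay":0,"az":0,"jaw":-1},{"tx":-0.0003,"ty":0,"tz":0.0007,"ax":0,"ay":1.05,"az":0,"jaw":-1},{"tx":-0.0003,"ty":0,"tz":0.0007,"ax":0,"ay":1.05,"az":0,"jaw":-1},{"tx":-0.0003,"ty":0,"tz":0.0007,"ax":0,"ay":1.05,"az":0,"jaw":-1},{"tx":-0.0003,"ty":0,"tz":0.0007,"ax":0,"ay":1.05,"az":0,"jaw":-1},{"tx":-0.0003,"ty":0,"tz":0.0007,"ax":0,"ay":1.05,"az":0,"jaw":-1},{"tx":-0.0003,"ty":0,"tz":0.0007,"ax":0,"ay":1.05,"az":0,"jaw":-1},{"tx":0,"ty":0,"tz":0,"ax":0,"ay":0,"az":0,"jaw":-1},{"tx":0,"ty":0,"tz":0,"ax":0,"ay":0,"az":0,"jaw":-1},{"tx":0,"ty":0,"tz":0,"ax":0,"ay":0,"az":0,"jaw":-1}]'; python3 plan.py -59.3 -2.3 0.16
```

```text
time: 18.3
ee_pos: [0.5687, -0.1925, 0.0762]
tcp_rot: [-179.9, 9.8, -167.9]
wrist_force: [-5.0, -1.3, 3.8]
opening: 0.0126
grasp_force: 60.4
tip mm [-59.3   0.5  -2.1] cover rpy [-0.06 -9.76 -0.06] F home [-5.1 -0.2  3.8] t 18.3
turn(tool) deg [-0.07  0.6  -0.06]
shift in current tool axes mm [-0.1 -0.4  0.7]  in final tool axes [-0.1 -0.4  0.7]
```

```bash
python3 -m handwheel '[{"tx":0,"ty":0,"tz":0,"ax":0,"ay":0,"az":0,"jaw":-0.5},{"tx":0,"ty":0,"tz":0,"ax":0,"ay":0,"az":0,"jaw":-0.3},{"tx":0,"ty":0,"tz":0,"ax":0,"ay":0,"az":0,"jaw":-0.3},{"tx":0,"ty":0,"tz":0,"ax":0,"ay":0,"az":0,"jaw":-0.3},{"tx":0,"ty":0,"tz":-0.005,"ax":0,"ay":0,"az":0,"jaw":-0.3},{"tx":0,"ty":0,"tz":-0.02,"ax":0,"ay":0,"az":0,"jaw":-0.3},{"tx":0,"ty":0,"tz":-0.03,"ax":0,"ay":0,"az":0,"jaw":-0.3},{"tx":0,"ty":0,"tz":-0.03,"ax":0,"ay":0,"az":0,"jaw":-0.3},{"tx":0,"ty":0,"tz":0,"ax":0,"ay":0,"az":0,"jaw":-0.3},{"tx":0,"ty":0,"tz":0,"ax":0,"ay":0,"az":0,"jaw":-0.3}]'
python3 - <<'E'
from h import *
c,T=wristcam(); np.savez("w5.npz",K=c["K"],T=T,color=c["color"]); save("pics/w5.png",c["color"])
E
python3 plan.py
```

```text
time: 19.55
ee_pos: [0.5546, -0.1953, 0.1595]
tcp_rot: [-180.0, 9.8, -167.9]
wrist_force: [-0.9, -0.1, -0.6]
opening: 0.0298
grasp_force: 0.0
tip mm [-73.9   0.8  80.6] cover rpy [-0.02 -9.72 -0.07] F home [-0.1  0.  -0.2] t 19.6
```

View pics/w5.png

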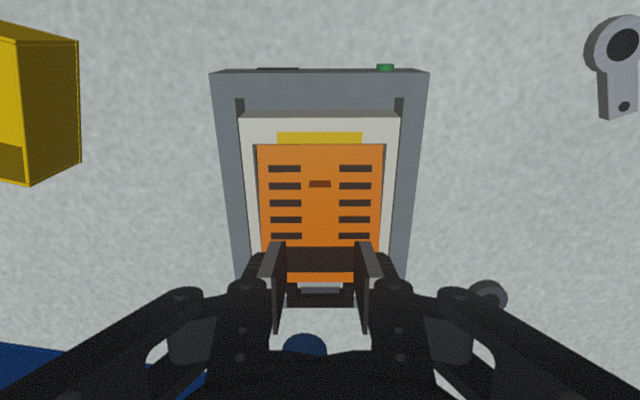

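The cover is hooked: the plate front is against the yellow strip (320,138) and the rear rests on the roller (320,287). I'll straighten the tool, shut the fingers and go over the pad at home x≈27, which keeps the 22 mm wide fingers clear of the roller.

```bash
cat > pr.py <<'E'
from h import *
import sys
HOME=np.array([.578,-.1909,.0571]); HR=R.from_euler('z',12.2,degrees=True).as_matrix()
s,T=tool(); x,z=map(float,sys.argv[1:]); p=HOME+HR@np.array([x,0,z])/1e3
Rg=HR@np.diag([-1,1,-1.])
print("tcp home",(HR.T@(T[:3,3]-HOME)*1e3).round(1),"F",(HR.T@s["wrist_force"]).round(1),"t",s["time"])
print("turn",np.degrees(R.from_matrix(T[:3,:3].T@Rg).as_rotvec()).round(2),"shift final axes",(Rg.T@(p-T[:3,3])*1e3).round(1))
E
python3 pr.py 27 32
```

```text
tcp home [-24.    0.8 101.8] F [-0.1  0.  -0.2] t 19.6
turn [-0.02  9.72 -0.07] shift final axes [-51.   -0.8  69.8]
```

```bash
python3 -m handwheel '[{"tx":0,"ty":0,"tz":0,"ax":0,"ay":4.86,"az":0,"jaw":-1},{"tx":0,"ty":0,"tz":0,"ax":0,"ay":4.86,"az":0,"jaw":-1},{"tx":-0.0255,"ty":-0.001,"tz":0,"ax":0,"ay":0,"az":0,"jaw":-1},{"tx":-0.0255,"ty":0,"tz":0,"ax":0,"ay":0,"az":0,"jaw":-1},{"tx":0,"ty":0,"tz":0.02,"ax":0,"ay":0,"az":0,"jaw":-1},{"tx":0,"ty":0,"tz":0.03,"ax":0,"ay":0,"az":0,"jaw":-1},{"tx":0,"ty":0,"tz":0.019,"ax":0,"ay":0,"az":0,"jaw":-1},{"tx":0,"ty":0,"tz":0,"ax":0,"ay":0,"az":0,"jaw":-1},{"tx":0,"ty":0,"tz":0,"ax":0,"ay":0,"az":0,"jaw":-1},{"tx":0,"ty":0,"tz":0,"ax":0,"ay":0,"az":0,"jaw":-1}]' 30; python3 pr.py 27 24
python3 - <<'E'
from h import *
c,T=wristcam(); save("pics/w6.png",c["color"])
E
```

```text
time: 20.85
ee_pos: [0.6054, -0.1859, 0.0923]
tcp_rot: [-179.9, 0.2, -167.9]
wrist_force: [0.9, -0.2, 0.4]
opening: -0.0
grasp_force: 0.0
tcp home [27.9 -0.9 35.2] F [ 0.8 -0.4  0.4] t 20.85
turn [-0.11  0.15 -0.07] shift final axes [ 0.9  0.9 11.2]
```

View pics/w6.png

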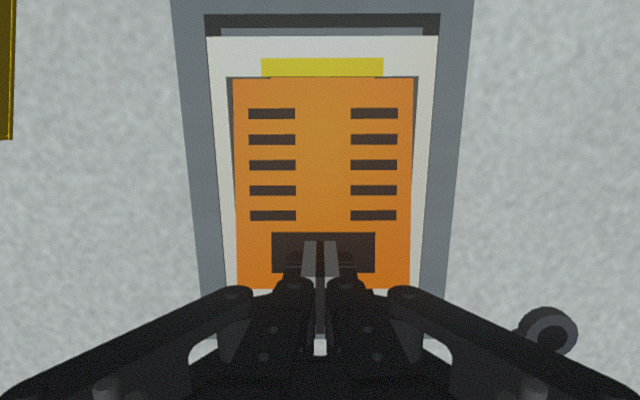

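The closed fingers are over the black pad (320,250). Pressing gently now.

```bash
python3 -m handwheel '[{"tx":0.0005,"ty":0.0005,"tz":0.004,"ax":0,"ay":0,"az":0,"jaw":-1},{"tx":0,"ty":0,"tz":0.004,"ax":0,"ay":0,"az":0,"jaw":-1},{"tx":0,"ty":0,"tz":0.002,"ax":0,"ay":0,"az":0,"jaw":-1},{"tx":0,"ty":0,"tz":0.0005,"ax":0,"ay":0,"az":0,"jaw":-1},{"tx":0,"ty":0,"tz":0.0005,"ax":0,"ay":0,"az":0,"jaw":-1},{"tx":0,"ty":0,"tz":0.0005,"ax":0,"ay":0,"az":0,"jaw":-1},{"tx":0,"ty":0,"tz":0.0005,"ax":0,"ay":0,"az":0,"jaw":-1},{"tx":0,"ty":0,"tz":0,"ax":0,"ay":0,"az":0,"jaw":-1},{"tx":0,"ty":0,"tz":0,"ax":0,"ay":0,"az":0,"jaw":-1},{"tx":0,"ty":0,"tz":0,"ax":0,"ay":0,"az":0,"jaw":-1}]'; python3 pr.py 27 9
```

```text
time: 22.15
ee_pos: [0.6041, -0.1853, 0.0788]
tcp_rot: [-180.0, 0.0, -167.9]
wrist_force: [-0.1, 0.5, 0.4]
opening: -0.0005
grasp_force: 0.3
tcp home [26.7 -0.1 21.7] F [0.  0.5 0.4] t 22.15
turn [-0.05  0.03 -0.07] shift final axes [-0.3  0.1 12.7]
```

```bash
python3 -m handwheel '[{"tx":0,"ty":0,"tz":0.0004,"ax":0,"ay":0,"az":0,"jaw":-1},{"tx":0,"ty":0,"tz":0.0004,"ax":0,"ay":0,"az":0,"jaw":-1},{"tx":0,"ty":0,"tz":0.0004,"ax":0,"ay":0,"az":0,"jaw":-1},{"tx":0,"ty":0,"tz":0.0004,"ax":0,"ay":0,"az":0,"jaw":-1},{"tx":0,"ty":0,"tz":0.0004,"ax":0,"ay":0,"az":0,"jaw":-1},{"tx":0,"ty":0,"tz":0.0004,"ax":0,"ay":0,"az":0,"jaw":-1},{"tx":0,"ty":0,"tz":0,"ax":0,"ay":0,"az":0,"jaw":-1},{"tx":0,"ty":0,"tz":0,"ax":0,"ay":0,"az":0,"jaw":-1},{"tx":0,"ty":0,"tz":0,"ax":0,"ay":0,"az":0,"jaw":-1},{"tx":0,"ty":0,"tz":0,"ax":0,"ay":0,"az":0,"jaw":-1}]'; python3 pr.py 27 9
```

```text
time: 23.4
ee_pos: [0.6043, -0.1853, 0.0766]
tcp_rot: [-179.9, 0.1, -167.9]
wrist_force: [-0.2, 0.4, 0.8]
opening: 0.0002
grasp_force: 0.0
tcp home [26.9 -0.1 19.5] F [-0.1  0.4  0.8] t 23.4
turn [-0.06  0.06 -0.07] shift final axes [-0.1  0.1 10.5]
```

```bash
python3 -m handwheel '[{"tx":0,"ty":0,"tz":0.0004,"ax":0,"ay":0,"az":0,"jaw":-1},{"tx":0,"ty":0,"tz":0.0004,"ax":0,"ay":0,"az":0,"jaw":-1},{"tx":0,"ty":0,"tz":0.0004,"ax":0,"ay":0,"az":0,"jaw":-1},{"tx":0,"ty":0,"tz":0.0004,"ax":0,"ay":0,"az":0,"jaw":-1},{"tx":0,"ty":0,"tz":0.0004,"ax":0,"ay":0,"az":0,"jaw":-1},{"tx":0,"ty":0,"tz":0.0004,"ax":0,"ay":0,"az":0,"jaw":-1},{"tx":0,"ty":0,"tz":0,"ax":0,"ay":0,"az":0,"jaw":-1},{"tx":0,"ty":0,"tz":0,"ax":0,"ay":0,"az":0,"jaw":-1},{"tx":0,"ty":0,"tz":0,"ax":0,"ay":0,"az":0,"jaw":-1},{"tx":0,"ty":0,"tz":0,"ax":0,"ay":0,"az":0,"jaw":-1}]'; python3 pr.py 27 9
```

```text
time: 24.65
ee_pos: [0.6043, -0.1853, 0.0742]
tcp_rot: [-179.9, 0.1, -167.9]
wrist_force: [0.4, -0.4, 0.1]
opening: 0.0
grasp_force: 0.0
tcp home [26.8 -0.1 17.1] F [ 0.3 -0.4  0.1] t 24.65
turn [-0.06  0.05 -0.07] shift final axes [-0.2  0.1  8.1]
```

No contact yet at 17 mm, where I expected about 21. I'll measure the cover's tilt numerically from known widths in the earlier image, plus a fresh one.

```bash
python3 - <<'E'
from h import *
HOME=np.array([.578,-.1909,.0571]); HR=R.from_euler('z',12.2,degrees=True).as_matrix()
def widthpt(c,T,u0,u1,v,w):
    a=np.linalg.inv(c["K"])@[u0,v,1]; b=np.linalg.inv(c["K"])@[u1,v,1]; d=w/np.linalg.norm(b-a)
    P=T[:3,:3]@((a+b)/2*d)+T[:3,3]; return (HR.T@(P-HOME)*1e3).round(1)
z=np.load("w5.npz"); D=[("w5",{"K":z["K"],"color":z["color"]},z["T"])]
c,T=wristcam(); D.append(("now",c,T))
for n,c,T in D:
    hsv=cv2.cvtColor(c["color"],cv2.COLOR_RGB2HSV); m=cv2.inRange(hsv,(4,130,80),(17,255,255)); dk=hsv[...,2]<70
    for v in range(60,300,8):
        r=np.flatnonzero(m[v,180:460])+180
        if len(r)<40: continue
        print(n,v,r.min(),r.max(),"pt by 84mm width",widthpt(c,T,r.min()-.5,r.max()+.5,v,.084))
    hp=[px(c,T,HOME+HR@np.array(q)/1e3).round(1) for q in((29.4-9.9,-25,19.6),(29.4-9.9,25,19.6),(22,-25,9),(22,25,9))]; print("pad front corners pred tilted, flat:",*hp)
    ym=cv2.inRange(hsv,(20,120,100),(35,255,255))
    y,x=np.nonzero(ym[40:160,240:400]); print("strip px",x.min()+240,x.max()+240,y.min()+40,y.max()+40,"pred rear edge",px(c,T,HOME+HR@np.array([-.0525,-.028,.009])),px(c,T,HOME+HR@np.array([-.0525,.028,.009])))
    for v in range(200,260,4):
        r=np.flatnonzero(dk[v,262:382])+262; print(v,len(r),r.min() if len(r) else 0,r.max() if len(r) else 0,end=' | ')
    print()
E
```

```text
w5 148 257 382 pt by 84mm width [-49.2  -0.1   7.7]
w5 156 257 382 pt by 84mm width [-44.4  -0.2  10. ]
w5 164 258 382 pt by 84mm width [-38.9   0.2  10.4]
w5 172 258 381 pt by 84mm width [-33.4  -0.2  10.9]
w5 180 258 381 pt by 84mm width [-28.5  -0.2  13.2]
w5 188 259 381 pt by 84mm width [-22.9   0.1  13.7]
w5 196 259 380 pt by 84mm width [-17.1  -0.2  14.2]
w5 204 259 380 pt by 84mm width [-12.1  -0.2  16.5]
w5 212 260 379 pt by 84mm width [-5.4 -0.3 15.3]
w5 220 260 379 pt by 84mm width [-0.3 -0.3 17.6]
w5 228 261 379 pt by 84mm width [ 5.8  0.1 18.2]
w5 236 261 378 pt by 84mm width [12.  -0.3 18.8]
w5 244 262 378 pt by 84mm width [18.3  0.  19.3]
w5 276 287 353 pt by 84mm width [ 152.2   -0.3 -121.9]
pad front corners pred tilted, flat: [285.2 245.7] [354.7 245.6] [286.6 241. ] [353.3 240.9]
strip px 277 361 132 143 pred rear edge [277.24219525 143.77298608] [362.17138767 143.58717627]
200 35 271 369 | 204 60 271 369 | 208 0 0 0 | 212 0 0 0 | 216 0 0 0 | 220 60 271 369 | 224 0 0 0 | 228 0 0 0 | 232 0 0 0 | 236 59 272 368 | 240 0 0 0 | 244 11 280 359 | 248 82 279 360 | 252 84 27
[... 1177 characters left out ...]
414 pt by 84mm width [23.1 -0.1 15.4]
now 260 229 414 pt by 84mm width [26.9  0.2 15.5]
now 268 229 413 pt by 84mm width [30.8 -0.1 15.7]
now 276 229 413 pt by 84mm width [34.3 -0.1 16.6]
now 284 230 412 pt by 84mm width [38.6 -0.1 16. ]
now 292 253 387 pt by 84mm width [ 70.9  -0.7 -33.4]
pad front corners pred tilted, flat: [263.6 248.3] [378.7 248.1] [267.5 244.5] [374.7 244.3]
strip px 252 388 54 75 pred rear edge [252.60114684  74.98934761] [389.08388961  74.59877687]
200 55 262 381 | 204 56 262 381 | 208 0 0 0 | 212 0 0 0 | 216 0 0 0 | 220 0 0 0 | 224 7 354 381 | 228 60 262 381 | 232 60 262 381 | 236 0 0 0 | 240 0 0 0 | 244 8 316 323 | 248 85 267 376 | 252 85 267 376 | 256 83 267 375 |
```

The cover has already moved from 0.17 to about 0.09 rad, so its rear edge is sliding past the roller. I'll continue the guarded press.

```bash
python3 -m handwheel '[{"tx":0,"ty":0,"tz":0.0004,"ax":0,"ay":0,"az":0,"jaw":-1},{"tx":0,"ty":0,"tz":0.0004,"ax":0,"ay":0,"az":0,"jaw":-1},{"tx":0,"ty":0,"tz":0.0004,"ax":0,"ay":0,"az":0,"jaw":-1},{"tx":0,"ty":0,"tz":0.0004,"ax":0,"ay":0,"az":0,"jaw":-1},{"tx":0,"ty":0,"tz":0.0004,"ax":0,"ay":0,"az":0,"jaw":-1},{"tx":0,"ty":0,"tz":0,"ax":0,"ay":0,"az":0,"jaw":-1},{"tx":0,"ty":0,"tz":0,"ax":0,"ay":0,"az":0,"jaw":-1},{"tx":0,"ty":0,"tz":0,"ax":0,"ay":0,"az":0,"jaw":-1},{"tx":0,"ty":0,"tz":0,"ax":0,"ay":0,"az":0,"jaw":-1},{"tx":0,"ty":0,"tz":0,"ax":0,"ay":0,"az":0,"jaw":-1}]'; python3 pr.py 27 9
```

```text
time: 25.95
ee_pos: [0.6042, -0.1853, 0.0721]
tcp_rot: [-179.9, 0.1, -167.9]
wrist_force: [0.8, -0.2, 0.1]
opening: 0.0001
grasp_force: 0.0
tcp home [26.8 -0.1 15. ] F [ 0.7 -0.4  0.1] t 25.95
turn [-0.05  0.05 -0.07] shift final axes [-0.2  0.1  6. ]
```

```bash
python3 -m handwheel '[{"tx":0,"ty":0,"tz":0.0004,"ax":0,"ay":0,"az":0,"jaw":-1},{"tx":0,"ty":0,"tz":0.0004,"ax":0,"ay":0,"az":0,"jaw":-1},{"tx":0,"ty":0,"tz":0.0004,"ax":0,"ay":0,"az":0,"jaw":-1},{"tx":0,"ty":0,"tz":0.0004,"ax":0,"ay":0,"az":0,"jaw":-1},{"tx":0,"ty":0,"tz":0.0004,"ax":0,"ay":0,"az":0,"jaw":-1},{"tx":0,"ty":0,"tz":0,"ax":0,"ay":0,"az":0,"jaw":-1},{"tx":0,"ty":0,"tz":0,"ax":0,"ay":0,"az":0,"jaw":-1},{"tx":0,"ty":0,"tz":0,"ax":0,"ay":0,"az":0,"jaw":-1},{"tx":0,"ty":0,"tz":0,"ax":0,"ay":0,"az":0,"jaw":-1},{"tx":0,"ty":0,"tz":0,"ax":0,"ay":0,"az":0,"jaw":-1}]'; python3 pr.py 27 9
cat > wd.py <<'E'
from h import *
HOME=np.array([.578,-.1909,.0571]); HR=R.from_euler('z',12.2,degrees=True).as_matrix()
c,T=wristcam(); hsv=cv2.cvtColor(c["color"],cv2.COLOR_RGB2HSV); m=cv2.inRange(hsv,(4,130,80),(17,255,255)); L=[]
for v in range(20,400):
    r=np.flatnonzero(m[v,150:490])+150
    if len(r)<40: continue
    a=np.linalg.inv(c["K"])@[r.min()-.5,v,1]; b=np.linalg.inv(c["K"])@[r.max()+.5,v,1]; d=.084/np.linalg.norm(b-a)
    p=HR.T@(T[:3,:3]@((a+b)/2*d)+T[:3,3]-HOME)*1e3
    if -5<p[2]<30: L.append(p)
L=np.array(L); f=np.polyfit(L[:,0],L[:,2],1); print("top face x range",L[:,0].min().round(1),L[:,0].max().round(1),"slope",f[0].round(3),"z at -40,0,27,40",np.polyval(f,[-40,0,27,40]).round(1))
E
python3 wd.py
```

```text
time: 27.2
ee_pos: [0.6043, -0.1854, 0.0701]
tcp_rot: [-179.9, 0.1, -167.9]
wrist_force: [-0.8, -0.7, 0.3]
opening: 0.0002
grasp_force: 0.0
tcp home [26.8 -0.1 13. ] F [-0.9 -0.5  0.3] t 27.2
turn [-0.06  0.05 -0.07] shift final axes [-0.2  0.1  4. ]
top face x range -50.6 40.8 slope 0.008 z at -40,0,27,40 [8.9 9.2 9.4 9.5]
```

The cover now measures flat: slope 0.008, top at z≈9.2 mm, level with the rim. I'll press down to confirm it is hard on its seat.

```bash
python3 -m handwheel '[{"tx":0,"ty":0,"tz":0.0006,"ax":0,"ay":0,"az":0,"jaw":-1},{"tx":0,"ty":0,"tz":0.0006,"ax":0,"ay":0,"az":0,"jaw":-1},{"tx":0,"ty":0,"tz":0.0006,"ax":0,"ay":0,"az":0,"jaw":-1},{"tx":0,"ty":0,"tz":0.0006,"ax":0,"ay":0,"az":0,"jaw":-1},{"tx":0,"ty":0,"tz":0.0006,"ax":0,"ay":0,"az":0,"jaw":-1},{"tx":0,"ty":0,"tz":0.0003,"ax":0,"ay":0,"az":0,"jaw":-1},{"tx":0,"ty":0,"tz":0,"ax":0,"ay":0,"az":0,"jaw":-1},{"tx":0,"ty":0,"tz":0,"ax":0,"ay":0,"az":0,"jaw":-1},{"tx":0,"ty":0,"tz":0,"ax":0,"ay":0,"az":0,"jaw":-1},{"tx":0,"ty":0,"tz":0,"ax":0,"ay":0,"az":0,"jaw":-1}]'; python3 pr.py 27 9
```

```text
time: 28.5
ee_pos: [0.6043, -0.1853, 0.0669]
tcp_rot: [-179.9, 0.1, -167.9]
wrist_force: [0.2, 0.5, -0.0]
opening: 0.0001
grasp_force: 0.1
tcp home [26.9 -0.1  9.8] F [ 0.3  0.4 -0. ] t 28.5
turn [-0.05  0.06 -0.07] shift final axes [-0.1  0.1  0.8]
```

```bash
python3 -m handwheel '[{"tx":0,"ty":0,"tz":0.0003,"ax":0,"ay":0,"az":0,"jaw":-1},{"tx":0,"ty":0,"tz":0.0003,"ax":0,"ay":0,"az":0,"jaw":-1},{"tx":0,"ty":0,"tz":0.0003,"ax":0,"ay":0,"az":0,"jaw":-1},{"tx":0,"ty":0,"tz":0.0003,"ax":0,"ay":0,"az":0,"jaw":-1},{"tx":0,"ty":0,"tz":0,"ax":0,"ay":0,"az":0,"jaw":-1},{"tx":0,"ty":0,"tz":0,"ax":0,"ay":0,"az":0,"jaw":-1},{"tx":0,"ty":0,"tz":0,"ax":0,"ay":0,"az":0,"jaw":-1},{"tx":0,"ty":0,"tz":0,"ax":0,"ay":0,"az":0,"jaw":-1},{"tx":0,"ty":0,"tz":0,"ax":0,"ay":0,"az":0,"jaw":-1},{"tx":0,"ty":0,"tz":0,"ax":0,"ay":0,"az":0,"jaw":-1}]'; python3 pr.py 27 9; python3 wd.py
```

```text
time: 29.75
ee_pos: [0.6045, -0.1854, 0.0666]
tcp_rot: [-179.9, 0.1, -167.9]
wrist_force: [-2.2, 0.7, 7.2]
opening: -0.0001
grasp_force: 3.5
tcp home [27.  -0.2  9.5] F [-2.   1.2  7.2] t 29.75
turn [-0.08  0.11 -0.07] shift final axes [0.  0.2 0.5]
top face x range -50.8 46.7 slope -0.004 z at -40,0,27,40 [9.  8.8 8.7 8.7]
```

```bash
python3 -m handwheel '[{"tx":0,"ty":0,"tz":0.0002,"ax":0,"ay":0,"az":0,"jaw":-1},{"tx":0,"ty":0,"tz":0.0002,"ax":0,"ay":0,"az":0,"jaw":-1},{"tx":0,"ty":0,"tz":0.0002,"ax":0,"ay":0,"az":0,"jaw":-1},{"tx":0,"ty":0,"tz":0.0001,"ax":0,"ay":0,"az":0,"jaw":-1},{"tx":0,"ty":0,"tz":0,"ax":0,"ay":0,"az":0,"jaw":-1},{"tx":0,"ty":0,"tz":0,"ax":0,"ay":0,"az":0,"jaw":-1},{"tx":0,"ty":0,"tz":0,"ax":0,"ay":0,"az":0,"jaw":-1},{"tx":0,"ty":0,"tz":0,"ax":0,"ay":0,"az":0,"jaw":-1},{"tx":0,"ty":0,"tz":0,"ax":0,"ay":0,"az":0,"jaw":-1},{"tx":0,"ty":0,"tz":0,"ax":0,"ay":0,"az":0,"jaw":-1}]'; python3 pr.py 27 9
```

```text
time: 31.05
ee_pos: [0.6046, -0.1854, 0.0665]
tcp_rot: [-179.9, 0.1, -167.9]
wrist_force: [-2.1, 1.1, 10.6]
opening: -0.0002
grasp_force: 5.3
tcp home [27.2 -0.2  9.4] F [-1.8  1.5 10.6] t 31.05
turn [-0.1   0.14 -0.07] shift final axes [0.2 0.2 0.4]
```

It is hard at about 10.6 N with no more travel. I'll give it one slightly firmer touch, then retreat and check the seating without contact.

```bash
python3 -m handwheel '[{"tx":0,"ty":0,"tz":0.0003,"ax":0,"ay":0,"az":0,"jaw":-1},{"tx":0,"ty":0,"tz":0,"ax":0,"ay":0,"az":0,"jaw":-1},{"tx":0,"ty":0,"tz":0,"ax":0,"ay":0,"az":0,"jaw":-1},{"tx":0,"ty":0,"tz":-0.002,"ax":0,"ay":0,"az":0,"jaw":-1},{"tx":0,"ty":0,"tz":-0.02,"ax":0,"ay":0,"az":0,"jaw":-1},{"tx":0,"ty":0,"tz":-0.04,"ax":0,"ay":0,"az":0,"jaw":-1},{"tx":0.0,"ty":0,"tz":-0.05,"ax":0,"ay":0,"az":0,"jaw":-1},{"tx":-0.02,"ty":0,"tz":-0.02,"ax":0,"ay":0,"az":0,"jaw":-1},{"tx":-0.02,"ty":0,"tz":0,"ax":0,"ay":0,"az":0,"jaw":-1},{"tx":0,"ty":0,"tz":0,"ax":0,"ay":0,"az":0,"jaw":-1}]'; python3 pr.py 27 9; python3 wd.py
python3 - <<'E'
from h import *
HOME=np.array([.578,-.1909,.0571]); HR=R.from_euler('z',12.2,degrees=True).as_matrix()
c,T=wristcam(); hsv=cv2.cvtColor(c["color"],cv2.COLOR_RGB2HSV)
red=((hsv[...,0]<3)|(hsv[...,0]>174))&(hsv[...,1]>150)&(hsv[...,2]>70)
q=lambda x,y,z:px(c,T,HOME+HR@np.array([x,y,z])/1e3).round().astype(int)
for x in range(-60,64,3):
    u,v=q(x,0,9); ul,vl=q(x,30,9)
    print(x,(u,v),hsv[v,u],hsv[vl,ul] if 0<=vl<400 else '',end='; ')
print("\nred px near plunger",red[max(0,q(42,0,4)[1]-15):q(42,0,4)[1]+15,q(42,0,4)[0]-15:q(42,0,4)[0]+15].sum())
m=cv2.inRange(hsv,(4,130,80),(17,255,255)); y,x=np.nonzero(m); print("orange v",y.min(),y.max(),"pred rear edge v",q(50,0,9),"front",q(-50,0,9))
E
```

```text
time: 32.3
ee_pos: [0.6439, -0.1766, 0.197]
tcp_rot: [-179.9, 0.1, -167.8]
wrist_force: [-0.2, 0.2, -0.2]
opening: -0.0001
grasp_force: 0.0
tcp home [6.750e+01 1.000e-01 1.399e+02] F [-0.2  0.2 -0.2] t 32.3
turn [-0.06  0.06 -0.03] shift final axes [ 4.050e+01 -1.000e-01  1.309e+02]
top face x range -50.8 48.1 slope 0.013 z at -40,0,27,40 [10.  10.5 10.8 11. ]
-60 (np.int64(320), np.int64(22)) [ 31 179 172] [ 75   8 183]; -57 (np.int64(320), np.int64(26)) [ 29 173 178] [ 80   8 181]; -54 (np.int64(320), np.int64(31)) [ 29 175 181] [ 84   7 183]; -51 (np.int64(320), np.int64(35)) [ 16 184 168] [11 26 77]; -48 (np.int64(320), np.int64(40)) [ 17 187 179] [ 16 182 177]; -45 (np.int64(320), np.int64(44)) [ 17 182 179] [ 16 186 178]; -42 (np.int64(320), np.int64(49)) [ 16 187 176] [ 16 178 183]; -39 (np.int64(320), np.int64(53)) [ 17 187 179] [ 15 188 178]; -36 (np.int64(320), np.int64(58)) [ 16 191 176] [ 3 40 58]; -33 (np.int64(320), np.int64(62)) [ 18 199 176] [17 57 63]; -30 (np.int64(320), np.int64(66)) [ 16 188 178] [ 15 182 181]; -27 (np.int64(320), np.int64(71)) [ 17 191 179] [ 16 
[... 1231 characters left out ...]
 (np.int64(320), np.int64(155)) [13 68 60] [ 14 189 178]; 39 (np.int64(320), np.int64(159)) [ 8 56 55] [ 14 193 176]; 42 (np.int64(320), np.int64(163)) [ 15 194 163] [ 13 187 177]; 45 (np.int64(320), np.int64(167)) [ 14 201 179] [ 14 197 173]; 48 (np.int64(320), np.int64(170)) [  9  95 131] [ 13 185 183]; 51 (np.int64(320), np.int64(174)) [135   4 130] [ 39  11 158]; 54 (np.int64(320), np.int64(178)) [113  15 138] [ 39  15 169]; 57 (np.int64(320), np.int64(181)) [ 90   4 130] [ 37  13 178]; 60 (np.int64(320), np.int64(185)) [90  6 82] [ 34  12 175]; 63 (np.int64(320), np.int64(189)) [107  24  74] [ 41  16 177]; 
red px near plunger 0
orange v 34 172 pred rear edge v [320 173] front [320  37]
```

```bash
python3 -m handwheel '[{"tx":0.02,"ty":0,"tz":0,"ax":0,"ay":0,"az":0,"jaw":-1},{"tx":0.02,"ty":0,"tz":0.02,"ax":0,"ay":0,"az":0,"jaw":-1},{"tx":0,"ty":0,"tz":0.04,"ax":0,"ay":0,"az":0,"jaw":-1},{"tx":0,"ty":0,"tz":0.04,"ax":0,"ay":0,"az":0,"jaw":-1},{"tx":0,"ty":0,"tz":0.018,"ax":0,"ay":0,"az":0,"jaw":-1},{"tx":0,"ty":0,"tz":0,"ax":0,"ay":0,"az":0,"jaw":-1},{"tx":0,"ty":0,"tz":0,"ax":0,"ay":0,"az":0,"jaw":-1},{"tx":0,"ty":0,"tz":0,"ax":0,"ay":0,"az":0,"jaw":-1},{"tx":0,"ty":0,"tz":0,"ax":0,"ay":0,"az":0,"jaw":-1},{"tx":0,"ty":0,"tz":0,"ax":0,"ay":0,"az":0,"jaw":-1}]'; python3 pr.py 27 9; python3 wd.py
```

```text
time: 33.65
ee_pos: [0.6044, -0.1854, 0.079]
tcp_rot: [-179.9, 0.1, -167.9]
wrist_force: [0.1, -0.1, 1.1]
opening: 0.0001
grasp_force: 0.0
tcp home [27.  -0.2 21.9] F [ 0.  -0.1  1.1] t 33.65
turn [-0.07  0.08 -0.07] shift final axes [-0.   0.2 12.9]
top face x range -50.3 45.7 slope 0.007 z at -40,0,27,40 [8.9 9.2 9.4 9.5]
```

It is flat within measurement noise, and the roller has sprung out over the rear edge. I'll retreat and hand in.

```bash
python3 -m handwheel '[{"tx":0,"ty":0,"tz":-0.02,"ax":0,"ay":0,"az":0,"jaw":-1},{"tx":0,"ty":0,"tz":-0.04,"ax":0,"ay":0,"az":0,"jaw":-1},{"tx":0,"ty":0,"tz":-0.05,"ax":0,"ay":0,"az":0,"jaw":-1},{"tx":0,"ty":0,"tz":-0.02,"ax":0,"ay":0,"az":0,"jaw":-1},{"tx":0,"ty":0,"tz":0,"ax":0,"ay":0,"az":0,"jaw":-1},{"tx":0,"ty":0,"tz":0,"ax":0,"ay":0,"az":0,"jaw":-1},{"tx":0,"ty":0,"tz":0,"ax":0,"ay":0,"az":0,"jaw":-1},{"tx":0,"ty":0,"tz":0,"ax":0,"ay":0,"az":0,"jaw":-1},{"tx":0,"ty":0,"tz":0,"ax":0,"ay":0,"az":0,"jaw":-1},{"tx":0,"ty":0,"tz":0,"ax":0,"ay":0,"az":0,"jaw":-1}]'; python3 -c "
from workcell import workorder; print(workorder.job_done())"
```

```text
time: 34.95
ee_pos: [0.6041, -0.1852, 0.2086]
tcp_rot: [-179.9, 0.0, -167.9]
wrist_force: [0.1, -0.6, -0.3]
opening: 0.0002
grasp_force: 0.0
the job is handed in; nothing more can be done
None
```

The orange cover is hooked under the strip and snapped in; it measures flat, the roller has sprung back over its rear edge, and the highest force I read was about 11 N, though forces were read only at the end of each move. I handed in at about 35 s with the arm clear; the interlock switch itself I could not read.

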